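# Seat a power module and run the solder pallet out over its rails

### The job

The power module under the finned heat sink must be soldered from below. While the pallet still sits back on its rails, press the module down until it is fully home on the circuit board. Then grip the bar at the pallet's back end, slide the pallet outward until its yellow lines are level with the front ends of the rails, keeping it flat on them all the way, and finish still gripping the bar so that the overhanging pallet cannot tip; leave the things lying around alone.

Things in the scene. Friction and masses are not known exactly. Their poses are not given: they have to be found in the camera images.
- stand: Fixed loading stand: base plate and two parallel aluminium rails, 200 mm long (its x), 165 mm wide overall, open at both ends. Origin: under its centre, on the table. x points backward along the rails, z up; OUTWARD is -x, to the table's front edge. The pallet lies on white strips 50 mm above the table, between guide lips 8 mm higher, with 2.5 mm side play each side; nothing holds it down.
- rail_ends (a point): Midway between the front (outward) ends of the two rails, at the height of the strips the pallet lies on (50 mm above the table, 100 mm outward of the stand's origin). Axes as the stand's.
- pallet: Loose dark pallet, 240 (its x) x 140 x 12 mm, with a green circuit board on it; about 0.7 kg in all. Origin: centre of its underside. x points to its back end, with the grip bar; z up. At the start its front edge stands 10 to 45 mm beyond the rails' front ends. It slides easily. Its centre of mass is 12 mm in front of the origin, so at the mark it tips over the rail ends if let go.
- mark (a point): The yellow lines: one 4 mm wide line painted across each long side strip of the pallet; the point lies midway between the two lines, on the pallet's top face (12 mm above its underside), 20 mm behind the pallet's origin and 140 mm from its front edge. Axes as the pallet's.
- grip_bar: Upright aluminium bar fixed across the pallet's back end: 12 mm thick (along the pallet's x), 70 mm wide, its top 28 mm above the pallet's top face. Origin: centre of its foot, on the pallet's top face, 100 mm behind the pallet's origin. 25 mm are free in front of it, nothing stands behind it. Grip it from above, one finger before and one behind it.
- bar_centre (a point): Centre of the grip bar, half-way up (14 mm above the pallet's top face). Axes as the pallet's.
- power_module (a joint): How far the power module has been pressed into the board, in m: 0 to 0.0015 at the start (it stands 4.5 to 6 mm proud on its pins), 0.006 when its black body sits fully on the board. It moves straight down under about 5 N, then stops hard; it stays where it is left. Some 10 to 25 N seats it surely.
- module_top (a point): Centre of the top of the silver finned heat sink (40 x 40 mm) on the black power module, 30 mm high together. The top is 50.5 mm above the pallet's underside when not pressed at all, 44.5 mm when fully home; 45 mm in front of the pallet's origin, on its centre line. Axes as the pallet's.
- solder_spool: Reel of solder wire, 60 mm across, 43 mm high, standing beside the stand. Origin: centre of its underside. Leave it alone.
- flux_bottle: Small flux bottle with needle cap, 30 mm across, 82 mm high. Origin: centre of its underside. Leave it alone.
- cutters: Red-handled side cutters lying flat, 134 x 42 x 11 mm. Origin: centre of the underside. Leave them alone.

How it is judged:
By the outcome, as a careful person would: the job done as asked, in the order asked, and still so for the second after the job is handed in, while the arm keeps its last pose, push and grip.
It also fails if it takes over 38 s, if anything falls off the work surface, if the arm or the gripper's body presses on something with over 40 N, if the wrist force passes 120 N, or if a joint passes its speed limit or range.

### The arm

A 6-joint arm with a two-finger parallel gripper is mounted at the origin on a cart in front of the work surface, level with it; the furniture and walls round the work are solid. World frame = base frame: x ahead of the robot, y to its left, z up, the work surface at z = 0. Lengths are in m, angles in rad, forces in N, time in s.
With the tool pointing down it reaches from about 0.275 to 0.75 m from the base axis. Payload 10.2 kg.
Tool frame: the origin (TCP) lies between the finger pads; the fingertips stand robot.tip_extent ahead of it and the grasp point (between the pads) lies 6 mm ahead of it (robot.tip_extent is the distance from the TCP to the fingertips, in m); z points along the fingers, y is the line along which they close (so a half turn about z gives the same grasp; the last joint's range is limited). The gripper opens to 85 mm and grips with 20 to 120 N. Pads are 22 mm wide; open, the fingers measure 114 mm over their backs; the gripper's body (76 mm by 85 mm) begins 54 mm behind the grasp point. The pads swing forward as they close: fully open they stand 13 mm farther back than shut.
Start: joints at [0.882, 0.313, 1.498, -0, 1.331, -0.223], TCP at [0.236, 0.469, 0.256] pointing down, gripper open.
Joint ranges: [-2.94, 2.94], [-0.97, 2.17], [0.19, 2.56], [-1.23, 4.37], [0.02, 3.11], [-2.88, 2.88]. Speed limits (rad/s): [2.39, 2.39, 3.01, 3.14, 3.14, 3.14].

### API

Orientations are given as a unit quaternion [x, y, z, w].
In Python, from rig import robot gives the robot as it stands.
- The arm moves only by the tool carry_out, never from a script. Its argument "rows" is a list of rows, each a list of 7 numbers: the turn, a rotation vector about the tool's x, y, z in degrees, then the shift along the tool's x, y, z in m, then the finger opening in m, from 0 to 0.0854. A call has exactly 5 rows; each row shifts and turns the commanded pose from where the row before left it, along the tool's axes as they then stand; what a row does not reach is not made up. A row lasts 1/8 s, in which the tool goes at most 62.5 mm and 10.7 degrees, less where a joint would pass 70% of its speed; a pose out of reach is approached as far as the arm can. A call is refused whole if a number of a shift passes 0.0625 or a number of a turn 10.7, either way. A call with a gripper value outside its range is refused whole. The fingers move at their own pace and stop on an object; the grip force is fixed at half the most. Time passes only in rows, so rows that do not move let the fingers close, or fill a call up. It gives the time, the measured TCP pose, the force, the opening and the grip force at its end, in the units of the state.
- robot.get_state(): the state, without advancing time (a new reading comes with each control period).
- robot.snapshot(name): name is "scene" or "top" or "wrist"; returns a dict with "pixels" (480x640x3 uint8, red, green, blue), "depth" (480x640 float32, m along the optical axis (not along the pixel's ray), 0 where there is no reading), "intrinsics" (3x3 intrinsics, pixels), "R" (3x3) and "t" (3): a world point X has camera coordinates R X + t; the wrist camera has in their place "mount" (4x4, takes a point from camera to tool coordinates, whose origin is the TCP and whose axes are the flange's). Camera axes: x right, y down, z forward; pixel columns grow to the right and rows downward; lengths in m; the calibration is good to about 2 mm. The wrist camera is an equidistant fisheye: a pixel r from the principal point sees the ray r / f radians off the axis. A picture is of the moment at which its call begins: read the wrist's pose just before it.
- robot.close_job(): hands the job in; it is judged then, once.
The state is a dict: "clock": time; "joint_positions": joint angles; "joint_vel": joint speeds; "effort": joint torques, N m; "tool_pos": TCP position; "tcp_rot": TCP orientation; "ft_force": force on the tool from outside, world axes, zero at the start; "ft_torque": the same for the moment, N m; "opening": finger opening in m; "grasp_force": force on a finger pad.
Only numpy, scipy, OpenCV 4.12 (cv2) and the standard library are available. Lean on these libraries where they do the work, as an engineer would, in place of code of your own. Each camera call takes 0.05 s, during which the arm holds its last target. There are 200 camera calls.

## Working session

There is one attempt and no reset: what is moved stays moved. The work goes in short steps, Python scripts to look and compute and a tool call to move; the robot and the scene stay as the last step left them, time stands still between calls to the robot, and variables do not carry over. Pictures are saved under pics/ and viewed, at most 10 in all, crops included, and the job is handed in when it is done.

Besides the shell and the picture viewer there is one more tool, called after "Request:" as name([rows], argument=value, ...), one row to a line, values as JSON. carry_out: Moves the arm, as the interface text tells. Its arguments: {"type":"object","properties":{"rows":{"type":"array","items":{"type":"array","items":{"type":"number"}}}},"required":["rows"]}

```bash
mkdir -p pics; ls
python3 - <<'E'
from rig import robot
import cv2,numpy as np,pickle
s=robot.get_state();print(s, robot.tip_extent)
d={}
for n in("scene","top"):
    d[n]=robot.snapshot(n);cv2.imwrite(f"pics/{n}0.png",d[n]["pixels"][...,::-1])
    print(n,d[n]["intrinsics"],d[n]["R"],d[n]["t"])
pickle.dump(d,open("d0.pkl","wb"))
E
```

```text
pics
{'clock': 0.0, 'joint_positions': array([ 8.81624104e-01,  3.13437236e-01,  1.49843730e+00,  1.90532311e-06,
        1.33103624e+00, -2.23417803e-01]), 'joint_vel': array([-0.00019969, -0.00031221, -0.00094623, -0.00046356, -0.00025263,
        0.00020251]), 'effort': array([ 4.17023584e-04, -4.12261069e+01, -2.59742171e+01, -1.57559180e-04,
        4.15664210e-03, -1.34312304e-04]), 'tool_pos': array([0.23564202, 0.46888375, 0.25574152]), 'tcp_rot': array([ 2.30778189e-01,  9.73006163e-01, -5.91224824e-04, -2.91229133e-04]), 'ft_force': array([-1.49422926,  0.18053181,  1.0155803 ]), 'ft_torque': array([ 0.01028867,  0.02537505, -0.00188201]), 'grasp_force': 0.0, 'opening': 0.08557415478709858} 0.025
scene [[443.98743513   0.         319.25063836]
 [  0.         443.98743513 242.60084785]
 [  0.           0.           1.        ]] [[ 0.48831902 -0.87252569  0.0156027 ]
 [-0.63633084 -0.36825125 -0.67784517]
 [ 0.59718304  0.32107621 -0.7350391 ]] [-0.03638103  0.50588312  0.52851991]
top [[611.00960488   0.         314.70752837]
 [  0.         611.00960488 238.93858399]
 [  0.           0.           1.        ]] [[ 0.0118324  -0.99962967  0.02450526]
 [-0.99913224 -0.01279815 -0.03963547]
 [ 0.03993441 -0.02401502 -0.99891367]] [0.24957031 0.5244054  1.22718854]
```

View pics/top0.png

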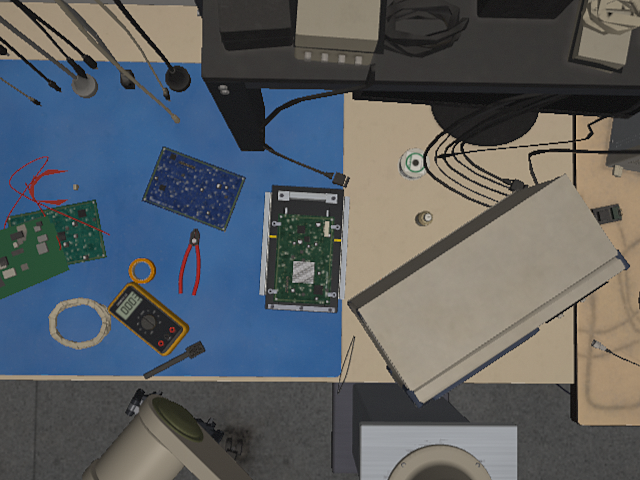

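View pics/scene0.png

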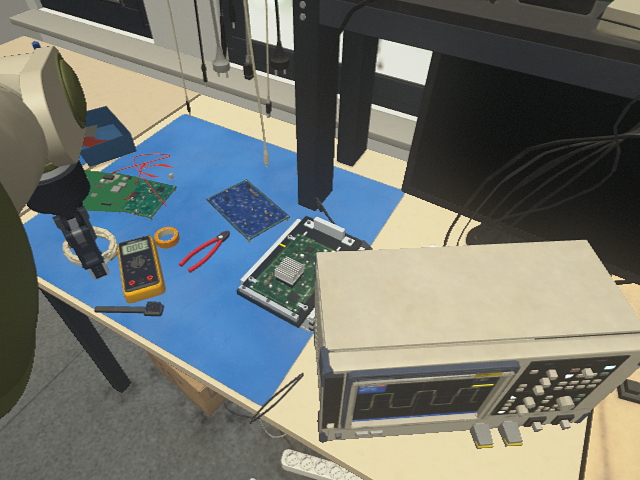

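The top view shows the pallet at about (305,245), the bar at (307,197), the heat sink at (303,271) and the yellow lines at (272,237) and (338,240). The oscilloscope is to the right and the shelf is behind. The scene view shows the scope hiding the pallet's right side.

```bash
cat > h.py <<'E'
import numpy as np,cv2,pickle
def ray(c,u,v):
    d=np.linalg.inv(c["intrinsics"])@[u,v,1.]; return -c["R"].T@c["t"], c["R"].T@d
def onz(c,u,v,z):
    o,d=ray(c,u,v); return o+d*(z-o[2])/d[2]
def cloud(c):
    v,u=np.mgrid[:480,:640]; p=np.stack([u,v,np.ones_like(u)],-1)@np.linalg.inv(c["intrinsics"]).T*c["depth"][...,None]
    return (p-c["t"])@c["R"]
E
python3 - <<'E'
from h import *
d=pickle.load(open("d0.pkl","rb"));c=d["top"];im=c["pixels"]
P=cloud(c)
for n,(u,v) in dict(bar=(307,197),sink=(303,271),scope=(480,280),scopecorner=(360,303),scopetopcorner=(565,180),shelf=(300,60),shelfedge=(300,82),post=(250,135),blue=(225,250),strip=(266,200),palf=(285,300),bottle=(425,217),spool=(412,162)).items(): print(n,P[v,u].round(4))
cr=im[175:320,250:362];cv2.imwrite("pics/crop.png",cv2.resize(cr,None,fx=4,fy=4,interpolation=cv2.INTER_CUBIC)[...,::-1])
h=cv2.cvtColor(im,cv2.COLOR_RGB2HSV)
m=((h[...,0]>20)&(h[...,0]<35)&(h[...,1]>130)&(h[...,2]>110)).astype(np.uint8);m[:225]=0;m[255:]=0;m[:,:258]=0;m[:,352:]=0
n,l,s,ce=cv2.connectedComponentsWithStats(m)
for i in range(1,n):print("yel",s[i],ce[i],onz(c,*ce[i],.062).round(4))
# height-based segmentation
for name,(lo,hi,box) in dict(bar=(.082,.105,(265,185,350,212)),sink=(.090,.110,(285,250,325,295))).items():
    z=P[...,2];m=((z>lo)&(z<hi)).astype(np.uint8);a,b,e,f=box;k=np.zeros_like(m);k[b:f,a:e]=m[b:f,a:e]
    q=P[k>0];r=cv2.minAreaRect(q[:,:2].astype(np.float32)*1000);print(name,len(q),q.mean(0).round(4),np.median(q[:,2]),r)
z=P[...,2]
m=(abs(z-.062)<.006)&(np.mgrid[:480,:640][1]>255)&(np.mgrid[:480,:640][1]<355);m[:180]=0;m[325:]=0
r=cv2.minAreaRect(P[m][:,:2].astype(np.float32)*1000);print("pal",m.sum(),r)
E
```

```text
bar [0.5974 0.2735 0.0875]
sink [0.4573 0.2793 0.0837]
scope [ 0.448  -0.0096  0.2457]
scopecorner [0.4049 0.1812 0.1892]
scopetopcorner [ 0.6146 -0.151   0.2455]
shelf [0.7216 0.2885 0.4984]
shelfedge [0.7    0.2882 0.4792]
post [0.7    0.3775 0.1535]
blue [0.4968 0.4371 0.0006]
strip [0.5933 0.3524 0.061 ]
palf [0.4012 0.3129 0.066 ]
bottle [0.5647 0.043  0.0591]
spool [0.6741 0.0668 0.047 ]
yel [269 235   8   3  21] [272.66666667 236.04761905] [0.5236 0.3385 0.062 ]
yel [334 239   7   3  21] [337. 240.] [0.5176 0.2142 0.062 ]
bar 244 [0.601  0.2735 0.0898] 0.0898512855833951 ((601.3976440429688, 273.4793395996094), (68.70689392089844, 12.555848121643066), 87.2023696899414)
sink 176 [0.4557 0.2797 0.0986] 0.09869012344276942 ((456.5462341308594, 279.61181640625), (39.8559684753418, 38.02336120605469), 87.22399139404297)
pal 8130 ((501.1885986328125, 268.08416748046875), (184.3555908203125, 240.32632446289062), 87.6235580444336)
```

View pics/crop.png

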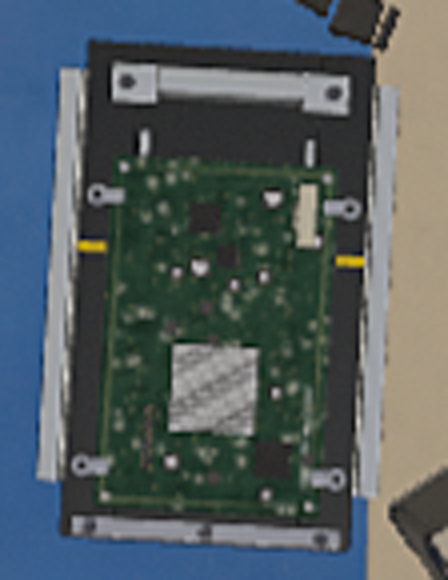

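The crop shows the rail front ends at crop (47,481) and (365,497), the yellow lines at (91,246) and (350,261), and the bar spanning (112–350, 85). The pallet yaw is about -2.6°, and all the spacings match those given. I'll move to above the heat sink first.

Request:
carry_out([
  [0,0,0,-0.0566,-0.0138,0,0],
  [0,0,0,-0.0566,-0.0138,0,0],
  [0,0,0,-0.0566,-0.0138,0,0],
  [0,0,0,-0.0566,-0.0138,0,0],
  [0,0,0,-0.0566,-0.0138,0,0],
])

```text
clock: 0.72
tool_pos: [0.4588, 0.2788, 0.2561]
tcp_rot: [0.231, 0.973, -0.0, -0.0]
ft_force: [0.3, 0.7, 0.5]
opening: 0.0002
grasp_force: 0.0
```

Request:
carry_out([
  [0,0,9.4,0,0,0,0],
  [0,0,9.4,0,0,0,0],
  [0,0,9.4,0,0,0,0],
  [0,0,9.4,0,0,0,0],
  [0,0,9.4,0,0,0,0],
])

```text
clock: 1.35
tool_pos: [0.4576, 0.2803, 0.2559]
tcp_rot: [0.602, 0.799, -0.0, -0.0]
ft_force: [0.3, 0.3, -0.5]
opening: 0.0003
grasp_force: 0.0
```

Request:
carry_out([
  [0,0,9.4,0,0,0,0],
  [0,0,9.4,0,0,0,0],
  [0,0,0,0,0,0.02,0],
  [0,0,0,0,0,0.02,0],
  [0,0,0,0,0,0.02,0],
])

```text
clock: 1.98
tool_pos: [0.4575, 0.2802, 0.1954]
tcp_rot: [0.722, 0.692, -0.0, -0.0]
ft_force: [-0.2, -0.0, -0.2]
opening: -0.0
grasp_force: 0.0
```

```bash
cat >> h.py <<'E'
from scipy.spatial.transform import Rotation as Ro
def tool(s,target):
    R=Ro.from_quat(s["tcp_rot"]).as_matrix(); return R.T@(np.array(target)-s["tool_pos"]), R
E
python3 - <<'E'
from h import *
from rig import robot
c=pickle.load(open("d0.pkl","rb"))["top"]
for n,(a,b) in dict(Lf=(47,481),Rf=(365,497),Lb=(72,68),Rb=(390,85)).items(): print(n,onz(c,249.9+a/4-.4+.4,174.9+b/4,.058).round(4))
s=robot.get_state();t,R=tool(s,[.4556,.2794,.1255]);print(s["clock"],s["tool_pos"],s["ft_force"],t,R.round(4))
# camera: wrist view
w=robot.snapshot("wrist");cv2.imwrite("pics/w1.png",w["pixels"][...,::-1]);print(w["mount"],w["intrinsics"])
pickle.dump((w,s),open("w1.pkl","wb"))
E
```

```text
Lf [0.4096 0.3582 0.058 ]
Rf [0.4035 0.2048 0.058 ]
Lb [0.6094 0.3491 0.058 ]
Rb [0.6034 0.1946 0.058 ]
1.975 [0.45750495 0.2802402  0.19537375] [-0.21706614 -0.04767268 -0.20172882] [-0.00090535 -0.00182673  0.06987503] [[ 4.340e-02  9.991e-01 -6.000e-04]
 [ 9.991e-01 -4.340e-02 -2.000e-04]
 [-2.000e-04 -6.000e-04 -1.000e+00]]
[[-1.29604124e-03 -9.60574436e-01 -2.78019916e-01  7.15119174e-02]
 [ 9.99999147e-01 -1.28954793e-03 -2.06220306e-04  3.22786655e-04]
 [-1.60430054e-04 -2.78019946e-01  9.60575288e-01 -1.17829411e-01]
 [ 0.00000000e+00  0.00000000e+00  0.00000000e+00  1.00000000e+00]] [[371.64829954   0.         314.82624448]
 [  0.         371.64829954 245.34795158]
 [  0.           0.           1.        ]]
```

View pics/w1.png

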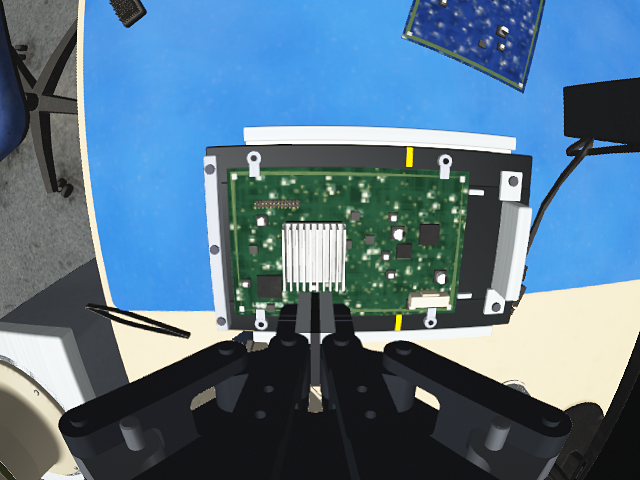

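The wrist view shows the fins at (314,256), dead ahead of the closed fingertips, with the bar at right (510,245). The rails measure 200 mm and the mark is about 114 mm from the rail ends. Now I'll press.

Request:
carry_out([
  [0,0,0,-0.001,-0.002,0.015,0],
  [0,0,0,0,0,0.02,0],
  [0,0,0,0,0,0.015,0],
  [0,0,0,0,0,0.01,0],
  [0,0,0,0,0,0.005,0],
])

```text
clock: 2.65
tool_pos: [0.4557, 0.2794, 0.1309]
tcp_rot: [0.722, 0.692, -0.0, -0.0]
ft_force: [0.1, 0.7, 0.1]
opening: -0.0001
grasp_force: 0.0
```

Request:
carry_out([
  [0,0,0,0,0,0.002,0],
  [0,0,0,0,0,0.002,0],
  [0,0,0,0,0,0.002,0],
  [0,0,0,0,0,0.001,0],
  [0,0,0,0,0,0,0],
])

```text
clock: 3.28
tool_pos: [0.4556, 0.2794, 0.1243]
tcp_rot: [0.722, 0.692, 0.0, -0.0]
ft_force: [-1.3, -0.4, 0.8]
opening: 0.0004
grasp_force: 0.0
```

Request:
carry_out([
  [0,0,0,0,0,0.001,0],
  [0,0,0,0,0,0.001,0],
  [0,0,0,0,0,0.001,0],
  [0,0,0,0,0,0,0],
  [0,0,0,0,0,0,0],
])

```text
clock: 3.9
tool_pos: [0.4557, 0.2794, 0.1214]
tcp_rot: [0.722, 0.692, 0.0, 0.0]
ft_force: [-1.1, 0.3, 2.4]
opening: 0.0002
grasp_force: 1.7
```

Request:
carry_out([
  [0,0,0,0,0,0.001,0],
  [0,0,0,0,0,0.0005,0],
  [0,0,0,0,0,0.0005,0],
  [0,0,0,0,0,0,0],
  [0,0,0,0,0,0,0],
])

```text
clock: 4.53
tool_pos: [0.4557, 0.2794, 0.1193]
tcp_rot: [0.722, 0.692, 0.0, 0.0]
ft_force: [-0.3, 0.3, 4.9]
opening: -0.0005
grasp_force: 2.2
```

Contact is made and the module is sliding under about 5 N. I'll continue in half-millimetre steps.

Request:
carry_out([
  [0,0,0,0,0,0.0005,0],
  [0,0,0,0,0,0.0005,0],
  [0,0,0,0,0,0,0],
  [0,0,0,0,0,0,0],
  [0,0,0,0,0,0,0],
])

```text
clock: 5.15
tool_pos: [0.4558, 0.2794, 0.1193]
tcp_rot: [0.722, 0.692, 0.0, 0.0]
ft_force: [-3.1, -2.2, 12.5]
opening: -0.0001
grasp_force: 6.5
```

Request:
carry_out([
  [0,0,0,0,0,0.0005,0],
  [0,0,0,0,0,0.0002,0],
  [0,0,0,0,0,0,0],
  [0,0,0,0,0,0,0],
  [0,0,0,0,0,0,0],
])

```text
clock: 5.78
tool_pos: [0.4558, 0.2795, 0.1192]
tcp_rot: [0.722, 0.692, 0.0, 0.0]
ft_force: [-6.4, -1.9, 19.7]
opening: -0.0003
grasp_force: 9.6
```

It is hard-stopped at 20 N with the tip at z≈0.0943, which matches the fully-home height of 0.0945. Next I'll lift and go above the bar.

Request:
carry_out([
  [0,0,0,0,0,-0.02,0],
  [0,0,0,0,0,-0.04,0.024],
  [0,0,0,0,0.045,0,0.024],
  [0,0,0,0,0.055,0,0.024],
  [0,0,0,0,0.045,0,0.024],
])

```text
clock: 6.4
tool_pos: [0.6019, 0.2727, 0.1768]
tcp_rot: [0.722, 0.691, -0.001, -0.0]
ft_force: [-0.1, 0.0, -0.4]
opening: 0.0243
grasp_force: 0.0
```

Run:
```python
from h import *
from rig import robot
import time
s=robot.get_state();print(s["clock"],s["tool_pos"],s["ft_force"],s["opening"])
w=robot.snapshot("wrist");cv2.imwrite("pics/w2.png",w["pixels"][...,::-1]);t=robot.snapshot("top");cv2.imwrite("pics/t2.png",cv2.resize(t["pixels"][150:340,200:420],None,fx=3,fy=3)[...,::-1])
pickle.dump((w,s,t),open("w2.pkl","wb"))
```

```text
6.4 [0.60187133 0.27270102 0.17680091] [-0.06627644  0.03955784 -0.41041332] 0.024331570866031747
```

View pics/w2.png

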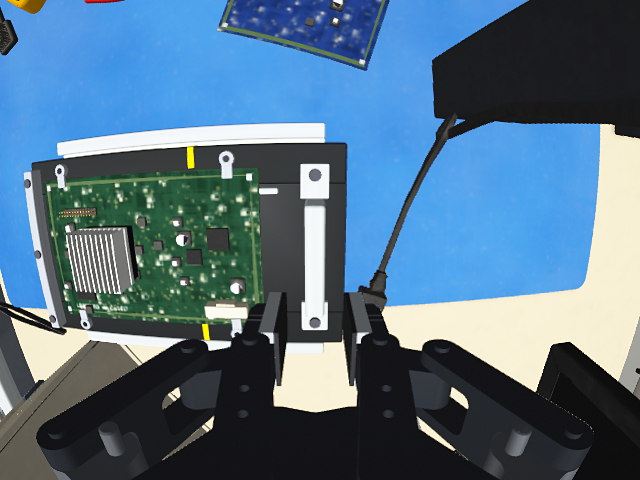

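The wrist view shows the bar at column 315, rows 165–328, centred between the fingers (272 and 352). The space before and behind it is clear. I'll descend and grip with the tips 3 mm above the pallet.

Request:
carry_out([
  [0,0,0,0,-0.0005,0.025,0.024],
  [0,0,0,0,0,0.03,0.024],
  [0,0,0,0,0,0.02,0.024],
  [0,0,0,0,0,0.008,0.024],
  [0,0,0,0,0,0.003,0.024],
])

```text
clock: 7.12
tool_pos: [0.5997, 0.2732, 0.0915]
tcp_rot: [0.722, 0.692, -0.0, -0.0]
ft_force: [-0.4, 0.6, -0.0]
opening: 0.0241
grasp_force: 0.0
```

Request:
carry_out([
  [0,0,0,0,0,0,0.02],
  [0,0,0,0,0,0,0.017],
  [0,0,0,0,0,0,0.014],
  [0,0,0,0,0,0,0.012],
  [0,0,0,0,0,0,0.008],
])

```text
clock: 7.75
tool_pos: [0.6008, 0.2731, 0.0925]
tcp_rot: [0.722, 0.691, 0.001, 0.001]
ft_force: [4.8, -0.5, 4.8]
opening: 0.0109
grasp_force: 60.5
```

Request:
carry_out([
  [0,0,0,0,0,0,0.0],
  [0,0,0,0,0,0,0.0],
  [0,0,0,0,0,0,0.0],
  [0,0,0,0,0,0,0.0],
  [0,0,0,0,0,0,0.0],
])

```text
clock: 8.38
tool_pos: [0.6008, 0.2731, 0.0925]
tcp_rot: [0.722, 0.692, 0.001, 0.001]
ft_force: [5.1, -1.3, 5.2]
opening: 0.0107
grasp_force: 60.6
```

```bash
cat > yel.py <<'E'
from h import *
from rig import robot
s=robot.get_state();t=robot.snapshot("top")
print(s["clock"],s["tool_pos"],s["tcp_rot"],s["ft_force"].round(1),s["ft_torque"].round(2),s["opening"],s["grasp_force"])
h=cv2.cvtColor(t["pixels"],cv2.COLOR_RGB2HSV)
m=((h[...,0]>20)&(h[...,0]<35)&(h[...,1]>130)&(h[...,2]>110)).astype(np.uint8);m[:225]=0;m[320:]=0;m[:,:258]=0;m[:,352:]=0
n,l,st,ce=cv2.connectedComponentsWithStats(m)
F=np.array([.4066,.2815]);ax=np.array([.9988,-.048])
for i in range(1,n):
    p=onz(t,*ce[i],.062);print("yel",st[i],ce[i],p.round(4),"to rail ends",((p[:2]-F)@ax).round(4))
w=robot.snapshot("wrist")
import sys
cv2.imwrite(f"pics/w{sys.argv[1]}.png",w["pixels"][...,::-1]);cv2.imwrite(f"pics/t{sys.argv[1]}.png",cv2.resize(t["pixels"][170:340,240:370],None,fx=3.5,fy=3.5,interpolation=cv2.INTER_CUBIC)[...,::-1])
pickle.dump((w,s,t),open(f"w{sys.argv[1]}.pkl","wb"))
E
python3 yel.py 3
```

```text
8.375 [0.60080449 0.27314138 0.09251347] [0.72234623 0.69153032 0.00109661 0.00073499] [ 5.1 -1.3  5.2] [-0.02 -0.76 -0.03] 0.010741621941042162 60.611141324043274
yel [269 235   8   4  17] [272.58823529 236.58823529] [0.5226 0.3386 0.062 ] to rail ends 0.1131
```

The bar is gripped at 60 N (opening 10.7 mm) with light down-pressure. I'll slide most of the way, then measure.

Request:
carry_out([
  [0,0,0,0,-0.004,0,0],
  [0,0,0,0,-0.008,0,0],
  [0,0,0,0,-0.011,0,0],
  [0,0,0,0,-0.011,0,0],
  [0,0,0,0,-0.01,0,0],
])

```text
clock: 9.1
tool_pos: [0.5569, 0.2751, 0.0925]
tcp_rot: [0.722, 0.692, 0.001, 0.001]
ft_force: [7.4, -0.6, 3.4]
opening: 0.011
grasp_force: 60.4
```

Request:
carry_out([
  [0,0,0,0,-0.011,0,0],
  [0,0,0,0,-0.011,0,0],
  [0,0,0,0,-0.011,0,0],
  [0,0,0,0,-0.008,0,0],
  [0,0,0,0,-0.004,0,0],
])

```text
clock: 9.72
tool_pos: [0.512, 0.2771, 0.0926]
tcp_rot: [0.722, 0.692, 0.002, 0.001]
ft_force: [6.8, -0.9, 4.4]
opening: 0.0106
grasp_force: 60.4
```

```bash
python3 yel.py 4
```

```text
9.725 [0.51201067 0.27709081 0.09255026] [0.72226757 0.69161125 0.00153836 0.00103624] [ 6.8 -0.9  4.4] [-0.08 -1.16 -0.02] 0.010596056528259354 60.43082892894745
yel [267 282   7   3  19] [270.         282.89473684] [0.4335 0.3423 0.062 ] to rail ends 0.0239
```

View pics/w4.png

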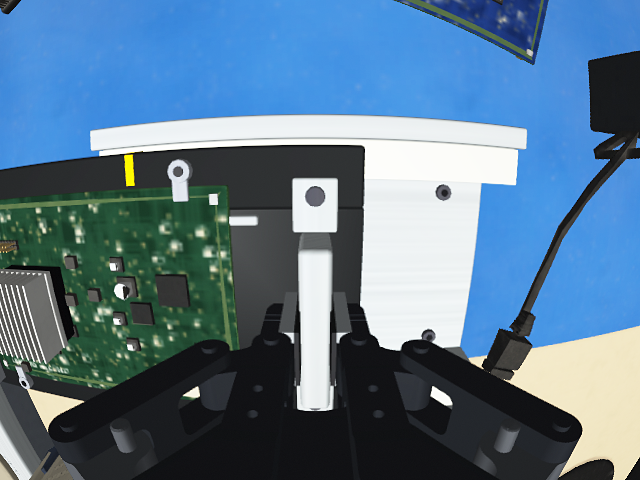

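View pics/t4.png

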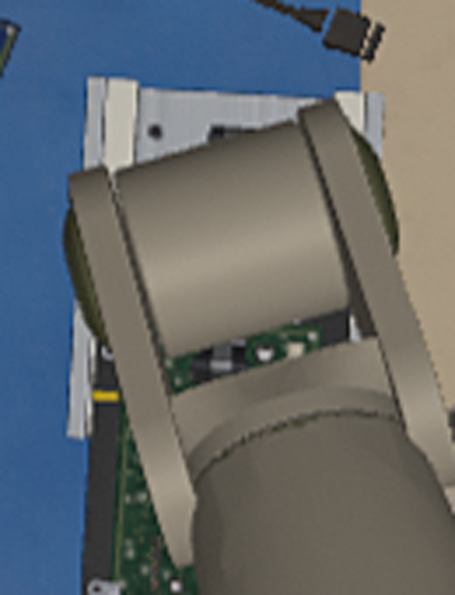

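The wrist view shows the left yellow line at (129,170) and the left rail's front end at (91,140). About 24 mm remain, and the grip is firm and flat. I'll move 20 mm closer and measure line against rail end.

Request:
carry_out([
  [0,0,0,0,-0.004,0,0],
  [0,0,0,0,-0.006,0,0],
  [0,0,0,0,-0.006,0,0],
  [0,0,0,0,-0.004,0,0],
  [0,0,0,0,0,0,0],
])

```text
clock: 10.45
tool_pos: [0.4921, 0.278, 0.0926]
tcp_rot: [0.722, 0.692, 0.002, 0.001]
ft_force: [5.7, -0.0, 6.3]
opening: 0.0112
grasp_force: 60.6
```

```bash
python3 yel.py 5
python3 - <<'E'
from h import *
w,s,t=pickle.load(open("w5.pkl","rb"))
a=cv2.resize(w["pixels"][100:200,20:180],None,fx=4,fy=4,interpolation=cv2.INTER_CUBIC)
b=cv2.resize(t["pixels"][260:320,245:305],None,fx=6.667,fy=6.667,interpolation=cv2.INTER_CUBIC)[:400]
b=cv2.resize(b,(400,400))[:,:150]
cv2.imwrite("pics/c5.png",np.hstack([a,b])[...,::-1])
E
```

```text
10.45 [0.49212609 0.27801262 0.09262352] [0.72225447 0.69162511 0.00152171 0.00093443] [ 5.7 -0.   6.3] [-0.03 -0.92  0.03] 0.01119061979299606 60.64737796783447
yel [266 292   7   3  21] [269. 293.] [0.4141 0.3439 0.062 ] to rail ends 0.0045
```

View pics/c5.png

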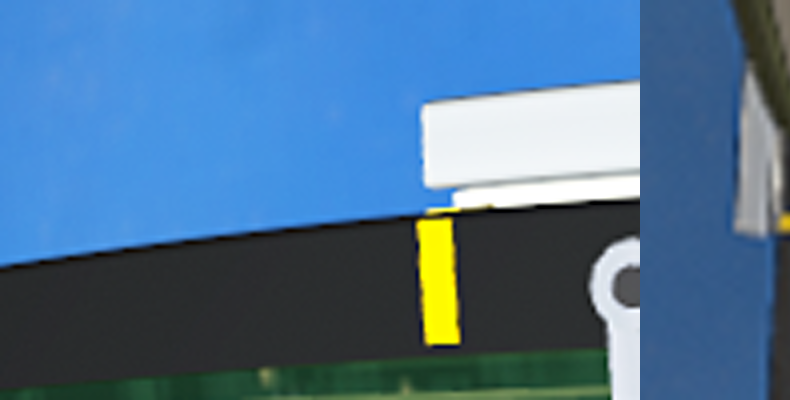

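The left crop shows the yellow line centre at crop (438,282) and the lip front edge from (424,103) to (427,188). I'll convert these by wrist rays.

Run:
```python
from h import *
w,s,t=pickle.load(open("w5.pkl","rb"))
K=w["intrinsics"];M=w["mount"];R=Ro.from_quat(s["tcp_rot"]).as_matrix()
def wz(a,b,z):
    u,v=20+a/4-.4,100+b/4-.4
    q=np.array([(u-K[0,2]),(v-K[1,2])]);r=np.hypot(*q);th=r/K[0,0]
    d=np.r_[np.sin(th)*q/r,np.cos(th)]
    o=R@M[:3,3]+s["tool_pos"];d=R@M[:3,:3]@d
    return o+d*(z-o[2])/d[2]
ax=np.array([.9988,-.048]);y=[wz(435,220,.062),wz(442,343,.062),wz(438.5,282,.062)]
l=[wz(424,103,.058),wz(427,188,.058)];st=wz(453,200,.05)
for p in y+l+[st]: print(p.round(4),(p[:2]@ax).round(4))
# expected mark from bar: 80 mm in front of tcp
print("mark by grip", s["tool_pos"][:2]@ax-.08, "rail", np.array([.4066,.2815])@ax, "railL",np.array([.4096,.3582])@ax,"railR",np.array([.4035,.2048])@ax)
# top-view rail end columns
c=pickle.load(open("d0.pkl","rb"))["top"]
h=c["pixels"]
for u in (262,263,264,340,341,342): print(u,h[288:304,u].sum(1).tolist())
```

```text
[0.4154 0.3508 0.062 ] 0.3981
[0.4147 0.3374 0.062 ] 0.398
[0.4151 0.344  0.062 ] 0.3981
[0.413  0.3641 0.058 ] 0.395
[0.4126 0.3545 0.058 ] 0.3951
[0.4116 0.353  0.05  ] 0.3942
mark by grip 0.398190929156427 rail 0.39260008 railL 0.3919148800000001 railR 0.3931854
262 [489, 484, 489, 485, 490, 499, 457, 339, 269, 281, 280, 281, 280, 279, 284, 281]
263 [512, 516, 528, 539, 538, 545, 529, 402, 278, 285, 285, 283, 285, 290, 288, 285]
264 [385, 386, 333, 294, 310, 328, 287, 274, 293, 300, 299, 297, 304, 302, 306, 307]
340 [483, 493, 491, 501, 502, 501, 513, 490, 468, 473, 444, 344, 276, 286, 286, 287]
341 [497, 500, 499, 500, 502, 498, 498, 496, 490, 493, 507, 400, 279, 290, 292, 313]
342 [484, 484, 482, 485, 488, 484, 487, 486, 488, 485, 522, 472, 417, 431, 432, 435]
```

Request:
carry_out([
  [0,0,0,0,-0.0015,0,0],
  [0,0,0,0,-0.002,0,0],
  [0,0,0,0,0,0,0],
  [0,0,0,0,0,0,0],
  [0,0,0,0,0,0,0],
])

```text
clock: 11.18
tool_pos: [0.4891, 0.2782, 0.0927]
tcp_rot: [0.722, 0.692, 0.002, 0.001]
ft_force: [6.9, -0.7, 6.9]
opening: 0.0109
grasp_force: 60.6
```

```bash
python3 yel.py 6
python3 - <<'E'
from h import *
w,s,t=pickle.load(open("w6.pkl","rb"))
a=cv2.resize(w["pixels"][100:200,20:180],None,fx=5,fy=5,interpolation=cv2.INTER_CUBIC)
cv2.imwrite("pics/c6.png",a[...,::-1])
E
```

```text
11.175 [0.48907442 0.27816208 0.09269568] [0.72228288 0.69159429 0.00184288 0.00117434] [ 6.9 -0.7  6.9] [-0.11 -1.13  0.04] 0.01093574140513862 60.628108978271484
yel [266 294   7   3  18] [269.11111111 294.83333333] [0.4106 0.3436 0.062 ] to rail ends 0.001
```

View pics/c6.png

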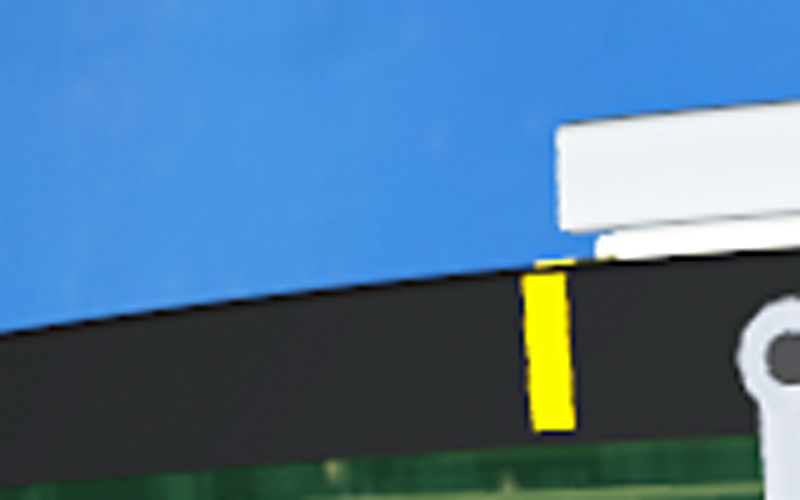

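The line centre is at crop (549,352), the lip edge at (558,128)–(562,230), and the strip end at (597,247).

Run:
```python
from h import *
w,s,t=pickle.load(open("w6.pkl","rb"))
K=w["intrinsics"];M=w["mount"];R=Ro.from_quat(s["tcp_rot"]).as_matrix()
def wz(a,b,z):
    u,v=20+a/5-.4,100+b/5-.4
    q=np.array([(u-K[0,2]),(v-K[1,2])]);r=np.hypot(*q);th=r/K[0,0]
    d=np.r_[np.sin(th)*q/r,np.cos(th)]
    o=R@M[:3,3]+s["tool_pos"];d=R@M[:3,:3]@d
    return o+d*(z-o[2])/d[2]
ax=np.array([.9988,-.048])
for a in [(545,275,.062),(553,430,.062),(557,128,.058),(561,230,.058),(597,247,.05)]: p=wz(*a);print(p.round(4),(p[:2]@ax).round(4))
# flatness of pallet from top depth: visible dark left strip & stuff
P=cloud(t);v=np.arange(296,330)
for u in (275,):
    for k in range(300,330,4): print(k,P[k,u].round(4))
```

```text
[0.4125 0.351  0.062 ] 0.3952
[0.4117 0.3374 0.062 ] 0.395
[0.4128 0.3639 0.058 ] 0.3948
[0.4124 0.3548 0.058 ] 0.3949
[0.4119 0.353  0.05  ] 0.3945
300 [0.4217 0.3185 0.408 ]
304 [0.3935 0.3319 0.0673]
308 [0.3857 0.3319 0.0647]
312 [0.378  0.3318 0.0639]
316 [0.3705 0.3316 0.0651]
320 [0.3628 0.3316 0.0645]
324 [0.3552 0.3314 0.0645]
328 [0.3478 0.3312 0.0672]
```

Request:
carry_out([
  [0,0,0,0,-0.0004,0,0],
  [0,0,0,0,0,0,0],
  [0,0,0,0,0,0,0],
  [0,0,0,0,0,0,0],
  [0,0,0,0,0,0,0],
])

```text
clock: 11.9
tool_pos: [0.4889, 0.2782, 0.0928]
tcp_rot: [0.722, 0.692, 0.002, 0.001]
ft_force: [8.1, -0.6, 5.9]
opening: 0.0106
grasp_force: 60.6
```

```bash
python3 -c "
from rig import robot
s=robot.get_state();print(s['tool_pos'],s['ft_force'],s['grasp_force']);print(robot.close_job())"
```

```text
[0.48894775 0.27817008 0.09281345] [ 8.05249915 -0.59869538  5.93790593] 60.56141138076782
the job is handed in; nothing more can be done
None
```

The job is handed in at 11.9 s: the module was pressed to its hard stop at about 20 N, then the pallet was slid flat until its yellow lines were within about 0.5 mm of the rail ends, with the bar still gripped at 60 N; no verdict came back.

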